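# Pull the flagged circuit card and stand it on the inspection easel

### The job

Slide the circuit card with the orange grip up out of the slotted rack and stand it on the sloping inspection easel: bottom edge on the ledge behind the yellow lip, roughly centred, back flat against the backrest, component side facing out. Lower it right down onto the ledge before you let go, and leave the other cards and everything else on the bench where they are.

Things in the scene. Friction and masses are not known exactly. Their poses are not given: they have to be found in the camera images.
- card: The card to move: green board 80 mm wide (x), 4 mm thick (y), 92 mm tall, with an ORANGE grip bar on its top edge (total height 112 mm). Origin: middle of its bottom edge at mid-thickness; z runs up the card. Chips stand 3 mm proud on the +y face (component side); the -y face is bare. 0.1 to 0.2 kg. It starts upright in a rack slot.
- card_grip (a point): Centre of the card's orange grip bar, 100 mm above the bottom edge. The bar is 50 mm wide (card x), 10 mm thick (card y), and fills z 88 to 112 mm of the card. Grip here, fingers closing along card y.
- card_face (a point): A point on the component side of the card: 5 mm along +y from mid-thickness, 50 mm above the bottom edge.
- rack: Fixed rack: aluminium base 110 (x) x 200 (y) x 12 mm, white slotted guides on both x ends up to z = 72 mm. Origin: centre of the underside. Four slots 7.5 mm wide at y = -75 (empty), -25, 25, 75 mm, cards in varying order. Cards stand on the base (card x along rack x, component side to +y) and slide out upward, loosely.
- rack_mid (a point): Middle of the rack at the height of the guides' top (72 mm above its underside). Neighbouring grip bars leave 40 mm free between their faces, so open the gripper only part way (30 to 50 mm) when going down between them.
- easel: White sloping easel fixed on a grey base 130 x 120 mm, tilted 0.35 rad from upright: z runs up the backrest, y points out of its face, x along the ledge. Origin: foot of the backrest on the ledge, mid-width, 35 mm above the bench. Backrest face at y = 0, 100 mm wide, up to z = 70 mm. A seated card has its axes along these and its origin at (0, 2, 0) mm.
- easel_lip (a point): Top of the yellow front lip, mid-width: easel (0, 17, 8) mm. The ledge (easel z = 0, square to the backrest) runs from the backrest at y = 0 to the lip's inner side at y = 15 mm. The seated card's grip bar stands clear above the backrest.
- card_blue1: Another circuit card, same shape and frame as card but with a BLUE grip bar; stays in its slot.
- card_blue2: A second card with a BLUE grip bar, the same again; stays in its slot.
- jar: Small clear jar with a blue cap, 44 mm diameter, 50 mm high, loose on the bench. Origin: centre of its underside.
- screwdriver: Screwdriver, about 170 mm long, lying on the bench along its x. Origin: near the middle of its length.
- bottle_red: White wash bottle with a red cap and bent spout, 58 mm diameter, 188 mm high in all. Origin: centre of its underside.
- bottle_green: White wash bottle with a green cap and spout, same size. Origin: centre of its underside.
- tissues: White box 115 x 120 x 60 mm high. Origin: centre of its underside.

How it is judged:
On the way, in this order (a step that is already met when the one before it is completed fails the run):
1. the orange-gripped card is lifted until its bottom edge is above the rack's guides (z of card in the frame of rack above 0.074 m), for 0.1 s.
2. the card's bottom edge is down on the easel's ledge (within 15 mm) while the fingers still hold the card (x of card in the frame of easel between -0.035 and 0.035 m and y of card in the frame of easel between -0.004 and 0.018 m and z of card in the frame of easel between -0.005 and 0.015 m and contact force between the fingers and card above 0.5 N), for 0.1 s.
At the end, for the whole second after the job is handed in: The orange-gripped card is released and at rest on the easel: bottom edge on the ledge (within 6 mm) at the foot of the backrest (within about 6 mm), within 20 mm of the middle, flat against the backrest to 0.12 rad and square along the ledge to 0.12 rad, right way up, component side facing out (x of card in the frame of easel between -0.02 and 0.02 m and y of card in the frame of easel between -0.003 and 0.008 m and z of card in the frame of easel between -0.004 and 0.006 m and angle between the z axis of card and the z axis of easel, either way round below 0.12 rad and angle between the x axis of card and the x axis of easel, either way round below 0.12 rad and angle between card's own z axis and vertical below 0.6 rad and y of card_face in the frame of easel above 0.004 m and linear speed of card below 0.02 m/s and angular speed of card below 0.1 rad/s and contact force between the fingers and card below 0.1 N); the robot touches nothing.
It fails at once if another card is pulled from its place (moved over 20 mm) (distance of any of card_blue1, card_blue2 from where it was at the start of the episode above 0.02 m).
It fails at once if something else on the bench is displaced by over 30 mm (distance of any of jar, screwdriver, bottle_red, bottle_green, tissues from where it was at the start of the episode above 0.03 m).
It also fails if it takes over 45 s, if anything falls off the work surface, if the arm or the gripper's body presses on something with over 40 N, if the wrist force passes 120 N, or if a joint passes its speed limit or range.

### The arm

A 6-joint arm with a two-finger parallel gripper is mounted at the origin on the work surface. World frame = base frame: x ahead of the robot, y to its left, z up, the work surface at z = 0. Lengths are in m, angles in rad, forces in N, time in s.
With the tool pointing down it reaches from about 0.35 to 0.775 m from the base axis. Payload 5.5 kg.
Tool frame: the origin (TCP) lies midway between the tips of the shut fingers; the grasp point (between the pads) lies 19 mm behind it; z points along the fingers, y is the line along which they close (so a half turn about z gives the same grasp; the last joint's range is limited). The gripper opens to 85 mm and grips with 20 to 120 N. Pads are 22 mm wide; open, the fingers measure 114 mm over their backs; the gripper's body (76 mm by 85 mm) begins 54 mm behind the grasp point. The pads swing forward as they close: fully open they stand 13 mm farther back than shut.
Start: joints at [-1.473, 0.313, 0.046, 1.304, 0, 1.431], TCP at [0.135, -0.559, 0.231] pointing down, gripper open.
Joint ranges: [-2.76, 2.76], [-0.86, 1.69], [-1.03, 1.26], [-2.2, 2.34], [-1.47, 1.5], [-3.14, 3.14]. Speed limits (rad/s): [2.57, 2.57, 3.14, 3.14, 3.14, 3.14].

### API

Orientations are given as a unit quaternion [w, x, y, z].
In Python, from workcell import get_state, read_camera, camera_info, hand_in, recognise gives the robot as it stands.
- The arm moves only by the tool arm_command, never from a script. Its argument "moves" is one flat list of numbers, 7 for each row, row after row: the opening, from -1 (shut) to 1 (fully open), then the shift along the tool's x, y, z in mm, then the turn, a rotation vector about the tool's x, y, z in rad. A call has 1 to 8 rows; each row shifts and turns the commanded pose from where the row before left it, along the tool's axes as they then stand; what a row does not reach is not made up. A row lasts 1/8 s, in which the tool goes at most 62.5 mm and 10.7 degrees, less where a joint would pass 70% of its speed; a pose out of reach is approached as far as the arm can. A call with a gripper value outside its range is refused whole. The fingers move at their own pace and stop on an object; "newtons" is the grip in N (left out, the last holds). Time passes only in rows, so rows that do not move let the fingers close. It gives the time, the measured TCP pose, the force, the opening and the grip force at its end, in the units of the state.
- get_state(): the state, without advancing time (a new reading comes with each control period).
- read_camera(name): name is "side" or "top"; returns (picture, depth): 420x560x3 uint8, blue, green, red; 420x560 float32, m along the optical axis (not along the pixel's ray), 0 where there is no reading.
- camera_info(name): a dict with "fovy" (degrees; the focal length in pixels is half the picture's height over the tangent of half this angle, whatever the lens; pixels are square), "cx", "cy" (the principal point, pixels), "k1" (the pictures are not rectified: a ray, as slopes to the right and down, at radius r is drawn at 1 + k1 r^2 times it, then the intrinsics apply), "eye" and "orientation" of the camera in the world. Camera axes: x right, y down, z forward; pixel columns grow to the right and rows downward; lengths in m; the calibration is good to about 2 mm. A picture is of the moment at which its call begins. camera_info takes no time and is no camera call.
- hand_in(): hands the job in; it is judged then, once.
Trained networks look in the newest picture that a camera, given by its name, has taken for a name from the list of things; names that differ only in an ending like _2 or _b are one class to them, and where a whole thing is asked for, a point or a joint stands for the part that bears it (a point fixed in the world has none). Each returns a list of dicts, best first, with "confidence" (0 to 1); they miss things now and then, are a little off and sometimes report something else, mostly with a low value. They report only what shows in the picture. A call takes as long as a camera call.
- recognise(camera, label): "point" ([column, row] in pixels, amid what is visible of it).
The state is a dict: "clock": time; "joint_pos": joint angles; "qvel": joint speeds; "tau": joint torques, N m; "tcp_pos": TCP position; "orientation": TCP orientation; "wrist_force": force on the tool from outside, world axes, zero at the start; "ft_torque": the same for the moment, N m; "finger_gap": finger opening in m; "grip_force": force on a finger pad.
Only numpy, scipy, OpenCV 4.12 (cv2) and the standard library are available. Lean on these libraries where they do the work, as an engineer would, in place of code of your own. Each camera call takes 0.05 s, during which the arm holds its last target. There are 200 camera calls.

## Working session

There is one attempt and no reset: what is moved stays moved. The work goes in short steps, Python scripts to look and compute and a tool call to move; the robot and the scene stay as the last step left them, time stands still between calls to the robot, and variables do not carry over. Pictures are saved under pics/ and viewed, at most 10 in all, crops included, and the job is handed in when it is done.

Besides the shell and the picture viewer there is one more tool, called after "Call:" by a JSON object that holds its "name" and its "arguments", one argument or row to a line. arm_command: Moves the arm, as the interface text tells. Its arguments: {"type":"object","properties":{"moves":{"type":"array"},"newtons":{"type":"number"}},"required":["moves"]}

```bash
mkdir -p pics; cat > h.py <<'E'
import numpy as np, cv2
from scipy.spatial.transform import Rotation as R
from workcell import *
def q(o): return R.from_quat([o[1],o[2],o[3],o[0]])
def cloud(n,depth):
    c=camera_info(n);h,w=depth.shape;f=h/2/np.tan(np.radians(c['fovy'])/2)
    K=np.array([[f,0,c['cx']],[0,f,c['cy']],[0,0,1.]])
    u,v=np.meshgrid(np.arange(w),np.arange(h))
    p=cv2.undistortPoints(np.stack([u,v],-1).reshape(-1,1,2).astype(float),K,np.array([c['k1'],0,0,0.])).reshape(h,w,2)
    P=np.dstack([p,np.ones((h,w))])*depth[...,None]
    W=P@q(c['orientation']).as_matrix().T+np.array(c['eye']); W[depth==0]=np.nan
    return W
E
cat > a.py <<'E'
from h import *
for n in('side','top'):
    im,d=read_camera(n);cv2.imwrite(f'pics/{n}0.png',im);np.savez(f'{n}0.npz',im=im,W=cloud(n,d))
    W=cloud(n,d);print(n,camera_info(n))
    for l in['card','card_grip','rack','rack_mid','easel','easel_lip','card_blue1','jar','screwdriver','bottle_red','bottle_green','tissues']:
        for r in recognise(n,l)[:2]:
            u,v=map(int,np.round(r['point']));print(l,round(r['confidence'],2),u,v,np.round(W[v,u],3))
print(get_state())
E
python3 a.py
```

```text
side {'fovy': 48.199650185640145, 'cx': 278.305596597983, 'cy': 216.1655227676077, 'k1': -0.03820411758194358, 'eye': array([0.14424776, 0.84575964, 0.87543607]), 'orientation': array([ 0.10665054, -0.24489165,  0.8732553 , -0.40752782])}
card 0.71 335 177 [ 0.566 -0.196  0.088]
card_grip 0.91 336 177 [ 0.563 -0.195  0.09 ]
card_grip 0.36 327 183 [ 0.567 -0.144  0.099]
rack 0.84 332 207 [ 0.53  -0.108  0.053]
rack_mid 0.76 333 208 [ 0.53  -0.118  0.042]
rack_mid 0.28 325 178 [ 0.575 -0.145  0.112]
easel_lip 0.78 273 268 [0.543 0.186 0.063]
easel_lip 0.59 240 351 [0.464 0.435 0.101]
card_blue1 0.67 314 198 [ 0.581 -0.095  0.072]
card_blue1 0.59 326 183 [ 0.572 -0.148  0.095]
jar 0.79 353 262 [0.395 0.049 0.044]
screwdriver 0.77 233 200 [ 0.809 -0.025  0.017]
screwdriver 0.69 336 174 [ 0.562 -0.192  0.103]
bottle_red 0.85 241 352 [0.462 0.435 0.099]
bottle_green 0.93 172 334 [0.6   0.474 0.102]
tissues 0.91 317 154 [ 0.688 -0.324  0.056]
top {'fovy': 45.858855521445975, 'cx': 278.01312025806874, 'cy': 210.57680911238523, 'k1': -0.09195779227640344, 'eye': array([0.47475007, 0.06787075,
[... 773 characters left out ...]
7]
{'clock': 1.3, 'joint_pos': array([-1.47260303e+00,  3.13215984e-01,  4.60825092e-02,  1.30363501e+00,
        7.51575708e-06,  1.43117714e+00]), 'qvel': array([-0.00040839,  0.00067   , -0.0001689 , -0.00125847, -0.00034502,
       -0.00116905]), 'tau': array([ 4.79155779e-05, -4.80473292e+01,  2.98809081e+01,  5.70136781e-04,
       -1.41471396e-04, -3.08833398e-05]), 'tcp_pos': array([ 0.13544075, -0.55883858,  0.23130691]), 'orientation': array([1.39950923e-05, 9.92938978e-01, 1.18626240e-01, 3.46876376e-06]), 'wrist_force': array([-0.30883017, -0.64685986,  0.05962676]), 'ft_torque': array([-0.00173405, -0.00839604, -0.03592721]), 'grip_force': 0.0, 'finger_gap': 0.08529035232248482}
```

View pics/side0.png

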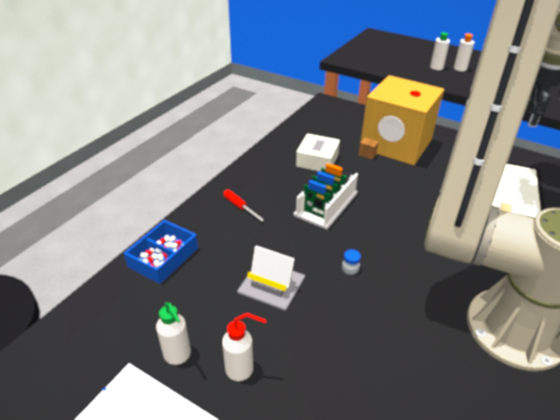

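View pics/top0.png

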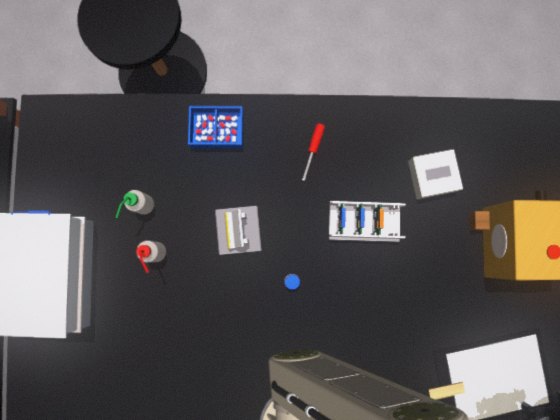

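The top view shows the rack at about (367,221), with the orange grip third from the left at about (381,218). The easel is at about (238,230) with its yellow lip on the left (+y). The component side already faces +y, so the card doesn't need turning. Next I'll measure both precisely.

```bash
cat > b.py <<'E'
from h import *
out=[]
for n in('side','top'):
    z=np.load(f'{n}0.npz');im,W=z['im'],z['W'];hsv=cv2.cvtColor(im,cv2.COLOR_BGR2HSV);H,S,V=[hsv[...,i].astype(int) for i in range(3)]
    def box(x0,x1,y0,y1,z0,z1): return (W[...,0]>x0)&(W[...,0]<x1)&(W[...,1]>y0)&(W[...,1]<y1)&(W[...,2]>z0)&(W[...,2]<z1)
    def rep(name,m):
        P=W[m];px=np.argwhere(m)
        if len(P)<4: print(n,name,len(P));return
        c=np.median(P,0);e,v=np.linalg.eigh(np.cov((P-c)[:,:2].T));a=np.degrees(np.arctan2(v[1,1],v[0,1]))
        print(n,name,len(P),'med',c.round(4),'p5',np.percentile(P,5,0).round(4),'p95',np.percentile(P,95,0).round(4),'ang',a.round(1))
    B=box(.48,.66,-.3,-.03,.06,.16)
    rep('orange',B&(H>5)&(H<22)&(S>140)&(V>90))
    rep('orange top',B&(H>5)&(H<22)&(S>140)&(V>90)&(W[...,2]>.105))
    rep('blue',B&(H>95)&(H<125)&(S>140))
    rep('guideL',box(.48,.56,-.3,-.03,.055,.085)&(S<60)&(V>130))
    rep('guideR',box(.56,.68,-.3,-.03,.055,.085)&(S<60)&(V>130))
    E=box(.44,.64,.08,.28,.02,.14)
    rep('lip',E&(H>22)&(H<36)&(S>120))
    m=E&(S<50)&(V>170)&(W[...,2]>.045);rep('back',m)
    P=W[m];c=np.median(P,0)
    for _ in range(3):
        Q=P[np.abs((P-c)@(np.linalg.svd(P-c,full_matrices=False)[2][2]))<.006] if _ else P
        c=Q.mean(0);nn=np.linalg.svd(Q-c,full_matrices=False)[2][2]
        P=Q
    nn*=np.sign(nn[1]);print('plane',len(P),c.round(4),nn.round(3),'tilt',np.arcsin(nn[2]).round(3),'yaw',np.degrees(np.arctan2(-nn[0],nn[1])).round(1))
    rep('base',box(.44,.64,.08,.28,.005,.03)&(S<60)&(V>60))
    rep('jarcap',box(.35,.45,0,.1,.03,.07)&(H>95)&(S>120))
    x,y,w,h=(270,150,110,80) if n=='side' else (325,195,85,55)
    x2,y2,w2,h2=(230,240,80,70) if n=='side' else (205,195,65,70)
    out.append(np.vstack([cv2.resize(im[y:y+h,x:x+w],(390,290),interpolation=2),cv2.resize(im[y2:y2+h2,x2:x2+w2],(390,290),interpolation=2)]))
cv2.imwrite('pics/crop.png',np.hstack(out))
E
python3 b.py
```

```text
side orange 157 med [ 0.5707 -0.1947  0.1123] p5 [ 0.5509 -0.2014  0.0871] p95 [ 0.5959 -0.1807  0.1227] ang 108.6
side orange top 113 med [ 0.5717 -0.1948  0.1171] p5 [ 0.5497 -0.2015  0.1058] p95 [ 0.5953 -0.1918  0.1233] ang -179.7
side blue 355 med [ 0.5776 -0.1429  0.1103] p5 [ 0.553  -0.1669  0.0887] p95 [ 0.6013 -0.0924  0.1228] ang 98.6
side guideL 256 med [ 0.5306 -0.1591  0.0672] p5 [ 0.5267 -0.2558  0.0562] p95 [ 0.5434 -0.079   0.0724] ang 88.5
side guideR 56 med [ 0.6194 -0.0911  0.067 ] p5 [ 0.6124 -0.1011  0.0561] p95 [ 0.6241 -0.0747  0.0725] ang 81.7
side lip 221 med [0.5432 0.213  0.0412] p5 [0.5003 0.2071 0.0345] p95 [0.5885 0.2188 0.0477] ang -174.1
side back 910 med [0.5465 0.1814 0.0734] p5 [0.5016 0.1699 0.0477] p95 [0.5915 0.1931 0.0978] ang -173.8
plane 907 [0.5465 0.1813 0.0734] [-0.101  0.931  0.352] tilt 0.359 yaw 6.2
side base 1053 med [0.5199 0.2182 0.0085] p5 [0.4848 0.1346 0.0056] p95 [0.597  0.2432 0.0263] ang -142.1
side jarcap 187 med [0.4037 0.0363 0.047 ] p5 [0.3868 0.0158 0.039 ] p95 [0.42   0.0508 0.0501] ang 98.9
top orange 84 med [ 0.5738 -0.1
[... 325 characters left out ...]
med [ 0.5333 -0.1791  0.0716] p5 [ 0.5291 -0.2585  0.062 ] p95 [ 0.5404 -0.0876  0.0764] ang 89.0
top guideR 223 med [ 0.6205 -0.1713  0.0713] p5 [ 0.6112 -0.2645  0.0592] p95 [ 0.6241 -0.0856  0.0765] ang 90.6
top lip 59 med [0.5473 0.21   0.046 ] p5 [0.5007 0.2057 0.0391] p95 [0.5889 0.217  0.0527] ang -173.5
top back 161 med [0.5504 0.1698 0.097 ] p5 [0.5056 0.1577 0.064 ] p95 [0.5928 0.1796 0.1037] ang -173.2
plane 119 [0.5483 0.1696 0.0978] [-0.1    0.897  0.43 ] tilt 0.444 yaw 6.4
top base 1222 med [0.5448 0.1631 0.0101] p5 [0.4875 0.1258 0.006 ] p95 [0.609  0.2378 0.0151] ang 133.9
top jarcap 164 med [0.4049 0.0313 0.0506] p5 [0.3888 0.0163 0.0456] p95 [0.4212 0.0463 0.0554] ang 165.8
```

View pics/crop.png

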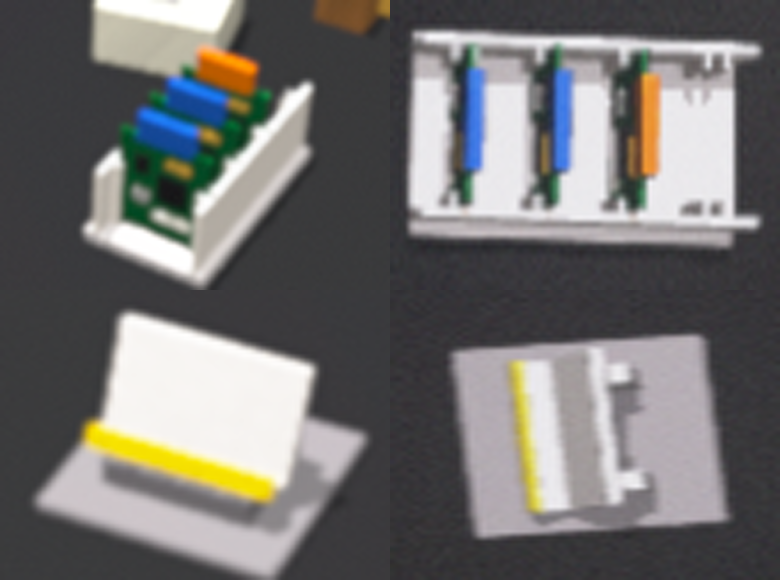

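The crops agree with the measurements: orange grip at about (0.576, -0.198, 0.112), rack yaw near -1°, and easel yaw 6.2° with its origin at about (0.545, 0.195, 0.035). I'll write a planner that also checks the corridor for obstacles.

```bash
cat >> h.py <<'E'
def Rc(yaw,tilt=0): return R.from_euler('z',yaw)*R.from_euler('x',tilt)   # card frame; tilt leans z to -y
FLIP=R.from_euler('x',np.pi)
RACK=(np.array([.576,-.198,.012]),Rc(np.radians(-1)))
EO=np.array([.545,.1953,.035]);ER=Rc(np.radians(6.2),.35)
def goto(p,Rt,label=''):
    s=get_state();A=q(s['orientation']);print(label,'t',round(s['clock'],2),'tcp',np.round(s['tcp_pos'],4),'shift now mm',(A.inv().apply(p-s['tcp_pos'])*1e3).round(1),'turn',(A.inv()*Rt).as_rotvec().round(3),'shift after turn mm',(Rt.inv().apply(p-s['tcp_pos'])*1e3).round(1))
def cam2(n): 
    pass
E
python3 - <<'E'
from h import *
o,r=RACK
goto(o+r.apply([0,0,.1-.018+.09]),r*FLIP,'above rack')
goto(o+r.apply([0,0,.1-.018]),r*FLIP,'grasp')
for n in('top','side'):
    W=np.load(n+'0.npz')['W'].reshape(-1,3);W=W[~np.isnan(W[:,0])]
    m=(W[:,2]>.1)&(W[:,2]<.4)&(W[:,0]>.2)&(W[:,0]<.7)&(W[:,1]<-.3)&(W[:,1]>-.9)
    Q=W[m];print(n,len(Q),np.percentile(Q,[2,98],axis=0).round(3) if len(Q) else '')
E
```

```text
above rack t 1.3 tcp [ 0.1354 -0.5588  0.2313] shift now mm [ 513.2 -246.9   47.3] turn [ 0.    -0.     0.255] shift after turn mm [ 434.2 -368.5   47.3]
grasp t 1.3 tcp [ 0.1354 -0.5588  0.2313] shift now mm [ 513.2 -246.9  137.3] turn [ 0.    -0.     0.255] shift after turn mm [ 434.2 -368.5  137.3]
top 5063 [[ 0.425 -0.635  0.107]
 [ 0.621 -0.516  0.206]]
side 3513 [[ 0.419 -0.707  0.104]
 [ 0.614 -0.513  0.202]]
```

Call:
{"name": "arm_command", "arguments": {
  "moves": [-0.06,0,0,0,0,0,0.128,-0.06,0,0,0,0,0,0.127,-0.06,25,-21,0,0,0,0,-0.06,36,-31,0,0,0,0,-0.06,36,-31,0,0,0,0,-0.06,36,-31,0,0,0,0,-0.06,36,-31,0,0,0,0,-0.06,36,-31,0,0,0,0],
  "newtons": 40
}}

```text
clock: 2.3
tcp_pos: [0.3445, -0.3854, 0.2315]
orientation: [0.0, 1.0, -0.009, 0.0]
wrist_force: [-0.3, -1.2, 0.6]
finger_gap: 0.0401
grip_force: 0.0
```

Call:
{"name": "arm_command", "arguments": {
  "moves": [-0.06,36,-31,0,0,0,0,-0.06,36,-31,0,0,0,0,-0.06,36,-31,0,0,0,0,-0.06,36,-31,0,0,0,0,-0.06,36,-31,0,0,0,0,-0.06,36,-31,0,0,0,0,-0.06,0,0,0,0,0,0,-0.06,0,0,0,0,0,0]
}}

```text
clock: 3.3
tcp_pos: [0.5623, -0.2042, 0.231]
orientation: [0.0, 1.0, -0.008, -0.0]
wrist_force: [0.2, -0.6, 0.5]
finger_gap: 0.0401
grip_force: 0.0
```

```bash
python3 - <<'E'
from h import *
o,r=RACK
s=get_state();print(s['finger_gap'])
goto(o+r.apply([0,0,.1-.018]),r*FLIP,'grasp')
im,d=read_camera('side');W=cloud('side',d);cv2.imwrite('pics/s1.png',cv2.resize(im[90:230,250:440],(760,560),interpolation=2))
hsv=cv2.cvtColor(im,cv2.COLOR_BGR2HSV);m=(hsv[...,0]>5)&(hsv[...,0]<22)&(hsv[...,1]>140)&(W[...,2]>.118)&(W[...,2]<.135)&(W[...,1]>-.23)&(W[...,1]<-.17);P=W[m];print(len(P),P.min(0),P.max(0))
E
```

```text
0.04010169402990916
grasp t 3.3 tcp [ 0.5623 -0.2042  0.231 ] shift now mm [ 13.7  -6.4 137. ] turn [0.    0.001 0.001] shift after turn mm [ 13.6  -6.4 137. ]
49 [ 0.54948049 -0.20564545  0.11846884] [ 0.59849506 -0.19115766  0.12389251]
```

View pics/s1.png

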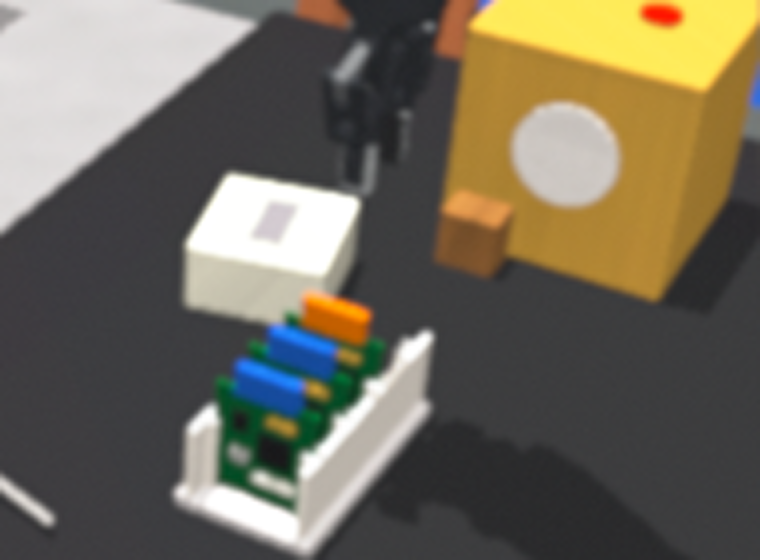

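The fingers stand above and just behind the orange bar, at about (365,160) in the crop. I'll centre over it, go down and grip.

Call:
{"name": "arm_command", "arguments": {
  "moves": [-0.06,13,-6,0,0,0,0,-0.06,0,0,30,0,0,0,-0.06,0,0,30,0,0,0,-0.06,0,0,30,0,0,0,-0.06,0,0,25,0,0,0,-0.06,0,0,22,0,0,0,-0.06,0,0,0,0,0,0,-0.06,0,0,0,0,0,0]
}}

```text
clock: 4.35
tcp_pos: [0.5763, -0.1989, 0.0952]
orientation: [0.0, 1.0, -0.009, 0.001]
wrist_force: [-0.4, -0.2, 0.4]
finger_gap: 0.0399
grip_force: 0.0
```

Call:
{"name": "arm_command", "arguments": {
  "moves": [-1,0,0,0,0,0,0,-1,0,0,0,0,0,0,-1,0,0,0,0,0,0,-1,0,0,0,0,0,0,-1,0,0,0,0,0,0,-1,0,0,0,0,0,0]
}}

```text
clock: 5.1
tcp_pos: [0.5765, -0.1989, 0.0956]
orientation: [0.001, 1.0, -0.009, 0.001]
wrist_force: [0.0, -0.3, 5.9]
finger_gap: 0.0093
grip_force: 40.3
```

Call:
{"name": "arm_command", "arguments": {
  "moves": [-1,0,0,-10,0,0,0,-1,0,0,-20,0,0,0,-1,0,0,-25,0,0,0,-1,0,0,-25,0,0,0,-1,0,0,-25,0,0,0,-1,0,0,-25,0,0,0,-1,0,0,-25,0,0,0,-1,0,0,-20,0,0,0]
}}

```text
clock: 6.1
tcp_pos: [0.5754, -0.198, 0.2703]
orientation: [-0.0, 1.0, -0.009, -0.0]
wrist_force: [0.4, -0.3, -1.2]
finger_gap: 0.0093
grip_force: 39.3
```

Call:
{"name": "arm_command", "arguments": {
  "moves": [-1,0,0,0,0,0,0,-1,0,0,0,0,0,0]
}}

```text
clock: 6.35
tcp_pos: [0.5753, -0.1981, 0.2682]
orientation: [-0.0, 1.0, -0.009, -0.001]
wrist_force: [-0.2, 0.9, -1.5]
finger_gap: 0.0094
grip_force: 39.4
```

```bash
python3 - <<'E'
from h import *
g=.1-.0165   # tcp above card bottom
T=ER*FLIP
goto(EO+ER.apply([0,.006,g+.05]),T,'above ledge')
im,d=read_camera('side');W=cloud('side',d);cv2.imwrite('pics/s2.png',cv2.resize(im[60:240,250:440],(760,600),interpolation=2))
hsv=cv2.cvtColor(im,cv2.COLOR_BGR2HSV)
def f(n,m):
    P=W[m];print(n,len(P),np.percentile(P,[1,5,50,95,99],axis=0).round(4).tolist())
B=(W[...,2]>.14)&(W[...,2]<.33)&(W[...,1]>-.24)&(W[...,1]<-.15)&(W[...,0]>.5)&(W[...,0]<.65)
H=hsv[...,0];S=hsv[...,1]
f('green',B&(H>40)&(H<85)&(S>60));f('orange',B&(H>5)&(H<22)&(S>140)); f('all',B&(W[...,2]<.23))
E
```

```text
above ledge t 6.35 tcp [ 0.5753 -0.1981  0.2682] shift now mm [ -31.8 -352.9  106.1] turn [ 0.349 -0.021 -0.124] shift after turn mm [  12.4 -296.5  220.8]
green 556 [[0.5332, -0.2011, 0.1849], [0.535, -0.1995, 0.1884], [0.5727, -0.1957, 0.2309], [0.61, -0.1918, 0.2676], [0.6126, -0.1906, 0.2746]]
orange 105 [[0.5481, -0.2025, 0.258], [0.5489, -0.1999, 0.2693], [0.5602, -0.193, 0.285], [0.5954, -0.1816, 0.2971], [0.5993, -0.1614, 0.3162]]
all 408 [[0.5336, -0.2009, 0.1823], [0.5357, -0.1995, 0.185], [0.5715, -0.1953, 0.2072], [0.6094, -0.1913, 0.2277], [0.6126, -0.1896, 0.2296]]
```

View pics/s2.png

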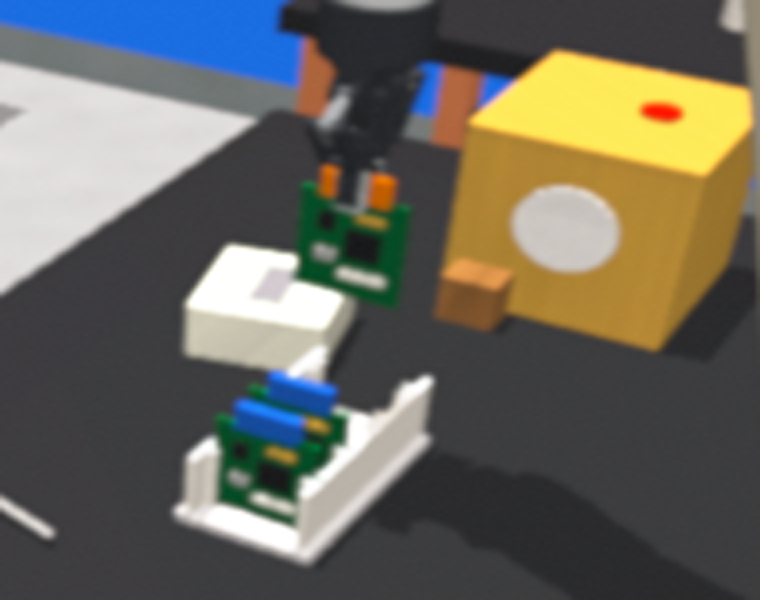

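The card is held square, its bottom edge at z≈0.184 and clear of the blue cards. Next is the carry over to the easel, then the tilt.

Call:
{"name": "arm_command", "arguments": {
  "moves": [-1,-2,-20,0,0,0,0,-1,-4,-40,0,0,0,0,-1,-4,-45,0,0,0,0,-1,-4,-50,0,0,0,0,-1,-4,-50,0,0,0,0,-1,-4,-50,0,0,0,0,-1,-4,-45,0,0,0,0,-1,-3,-35,0,0,0,0]
}}

```text
clock: 7.4
tcp_pos: [0.551, 0.1076, 0.2692]
orientation: [-0.013, 1.0, 0.018, -0.001]
wrist_force: [0.5, -0.5, -1.2]
finger_gap: 0.0092
grip_force: 39.4
```

Call:
{"name": "arm_command", "arguments": {
  "moves": [-1,-1,-18,0,0,0,0,-1,0,0,0,0.087,-0.005,-0.031,-1,0,0,0,0.087,-0.005,-0.031,-1,0,0,0,0.087,-0.005,-0.031,-1,0,0,0,0.087,-0.005,-0.031,-1,0,0,0,0,0,0,-1,0,0,0,0,0,0]
}}

```text
clock: 8.28
tcp_pos: [0.5512, 0.114, 0.2701]
orientation: [-0.188, 0.979, 0.084, -0.013]
wrist_force: [-0.5, -0.4, -0.8]
finger_gap: 0.0092
grip_force: 39.5
```

```bash
cat > c.py <<'E'
from h import *
from sys import argv
g=.0836;T=ER*FLIP
goto(EO+ER.apply([.002,float(argv[1])/1e3,g+float(argv[2])/1e3]),T,'target')
s=get_state();print('card in easel est mm',(ER.inv().apply(s['tcp_pos']-EO)*1e3-[2,0,83.6]).round(1),s['wrist_force'].round(1))
E
python3 c.py 6 40
```

```text
target t 8.28 tcp [0.5512 0.114  0.2701] shift now mm [  6.7   2.  125.1] turn [-0.029  0.017  0.059] shift after turn mm [  4.6  -1.9 125.2]
card in easel est mm [ -4.6   4.1 165.2] [-0.5 -0.4 -0.8]
```

Call:
{"name": "arm_command", "arguments": {
  "moves": [-1,0,0,0,-0.029,0.017,0.059,-1,4.6,-2,25,0,0,0,-1,0,0,30,0,0,0,-1,0,0,30,0,0,0,-1,0,0,25,0,0,0,-1,0,0,15,0,0,0,-1,0,0,0,0,0,0,-1,0,0,0,0,0,0]
}}

```text
clock: 9.28
tcp_pos: [0.5514, 0.1597, 0.1545]
orientation: [-0.174, 0.983, 0.054, -0.009]
wrist_force: [-0.6, -0.4, -1.7]
finger_gap: 0.0092
grip_force: 39.4
```

```bash
python3 c.py 5 2; python3 - <<'E'
from h import *
s=get_state();out=[]
for n,(x,y,w,h) in dict(side=(220,215,100,100),top=(195,185,80,80)).items():
    im,d=read_camera(n);W=cloud(n,d);out.append(cv2.resize(im[y:y+h,x:x+w],(400,400),interpolation=2))
    hsv=cv2.cvtColor(im,cv2.COLOR_BGR2HSV);H=hsv[...,0];S=hsv[...,1]
    E=ER.inv().apply((W-EO).reshape(-1,3)).reshape(W.shape)*1e3
    B=(abs(E[...,0])<70)&(abs(E[...,1])<25)&(E[...,2]>-5)&(E[...,2]<170)
    for nm,m in dict(green=B&(H>40)&(H<85)&(S>60),orange=B&(H>5)&(H<20)&(S>140),lip=B&(H>22)&(H<36)&(S>120),back=B&(S<50)&(hsv[...,2]>170)&(E[...,2]<66)&(E[...,2]>12)&(abs(E[...,1])<8)).items():
        P=E[m];print(n,nm,len(P),np.percentile(P,[2,50,98],axis=0).round(1).tolist() if len(P) else '')
cv2.imwrite('pics/s3.png',np.hstack(out))
E
```

```text
target t 9.28 tcp [0.5514 0.1597 0.1545] shift now mm [-0.6  2.1 39.1] turn [-0.001 -0.001  0.002] shift after turn mm [-0.5  2.  39.1]
card in easel est mm [ 0.5  7.  41.1] [-0.6 -0.4 -1.7]
side green 795 [[-37.4, 5.6, 43.1], [5.8, 9.3, 87.7], [39.6, 13.5, 128.4]]
side orange 124 [[-23.9, 4.5, 127.5], [-12.0, 11.6, 140.7], [25.4, 14.9, 152.1]]
side lip 210 [[-46.4, 8.3, -4.7], [-4.3, 18.4, 2.2], [49.0, 22.5, 124.7]]
side back 436 [[-48.4, -3.8, 12.7], [-6.1, 0.1, 26.4], [49.9, 6.6, 64.3]]
top green 71 [[-34.5, 6.3, 57.5], [30.3, 8.3, 103.8], [39.5, 9.6, 138.1]]
top orange 28 [[-21.7, 4.8, 116.0], [-16.5, 10.4, 146.2], [24.9, 12.5, 156.8]]
top lip 59 [[-45.1, 16.5, -3.1], [3.8, 18.0, 5.4], [47.5, 19.3, 12.1]]
top back 4 [[-47.4, -2.2, 63.0], [-43.6, -1.4, 63.7], [43.4, 0.2, 64.7]]
```

View pics/s3.png

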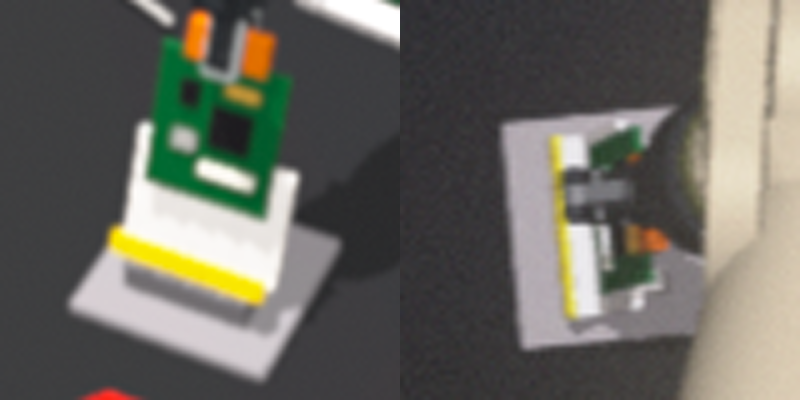

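The card is tilted parallel to the backrest and centred, with its bottom edge about 41 mm above the ledge and its face about 7 mm off the backrest. I'll lower it now.

Call:
{"name": "arm_command", "arguments": {
  "moves": [-1,0,2,10,0,0,0,-1,0,0,12,0,0,0,-1,0,0,10,0,0,0,-1,0,0,3,0,0,0,-1,0,0,2,0,0,0,-1,0,0,0,0,0,0,-1,0,0,0,0,0,0]
}}

```text
clock: 10.25
tcp_pos: [0.5498, 0.1704, 0.1184]
orientation: [-0.174, 0.983, 0.054, -0.009]
wrist_force: [-0.2, 0.0, -2.0]
finger_gap: 0.009
grip_force: 39.5
```

Call:
{"name": "arm_command", "arguments": {
  "moves": [-1,0,0,1,0,0,0,-1,0,0,1,0,0,0,-1,0,0,0,0,0,0,-1,0,0,0,0,0,0]
}}

```text
clock: 10.75
tcp_pos: [0.5495, 0.1711, 0.1162]
orientation: [-0.174, 0.983, 0.054, -0.009]
wrist_force: [0.2, -0.3, -0.6]
finger_gap: 0.0091
grip_force: 39.5
```

```bash
python3 c.py 3 0
```

```text
target t 10.75 tcp [0.5495 0.1711 0.1162] shift now mm [0.2 1.8 1. ] turn [-0.001  0.     0.001] shift after turn mm [0.2 1.8 1. ]
card in easel est mm [-0.2  4.8  1. ] [ 0.2 -0.3 -0.6]
```

Call:
{"name": "arm_command", "arguments": {
  "moves": [-1,0,1,1,0,0,0,-1,0,0,0,0,0,0,-1,0,0.5,1,0,0,0,-1,0,0,0,0,0,0,-1,0,0,0,0,0,0]
}}

```text
clock: 11.38
tcp_pos: [0.5497, 0.1704, 0.1149]
orientation: [-0.175, 0.983, 0.054, -0.009]
wrist_force: [-3.2, -1.8, 6.7]
finger_gap: 0.0093
grip_force: 40.7
```

```bash
python3 c.py 3 0
```

```text
target t 11.38 tcp [0.5497 0.1704 0.1149] shift now mm [0.  0.7 0.1] turn [-0.002 -0.001  0.002] shift after turn mm [0.1 0.7 0.1]
card in easel est mm [-0.1  3.7  0.1] [-3.2 -1.8  6.7]
```

The wrist force rises to about 7 N, so the card is on the ledge. I'll ease it towards the backrest and release.

Call:
{"name": "arm_command", "arguments": {
  "moves": [-1,0,1,0,0,0,0,-1,0,0,0,0,0,0,-0.65,0,0,0,0,0,0,-0.5,0,0,0,0,0,0,-0.3,0,0,0,0,0,0,-0.1,0,0,0,0,0,0,-0.1,0,0,0,0,0,0,-0.1,0,0,0,0,0,0]
}}

```text
clock: 12.38
tcp_pos: [0.5496, 0.1695, 0.1134]
orientation: [-0.174, 0.983, 0.054, -0.01]
wrist_force: [0.0, -0.5, 0.3]
finger_gap: 0.0385
grip_force: 0.0
```

Call:
{"name": "arm_command", "arguments": {
  "moves": [-0.1,0,0,-10,0,0,0,-0.1,0,0,-20,0,0,0,-0.1,0,0,-30,0,0,0,-0.1,0,0,-30,0,0,0,-0.1,0,0,-30,0,0,0,-0.1,0,0,-20,0,0,0,-0.1,0,0,0,0,0,0,-0.1,0,0,0,0,0,0]
}}

```text
clock: 13.38
tcp_pos: [0.5546, 0.1217, 0.2444]
orientation: [-0.175, 0.983, 0.054, -0.01]
wrist_force: [-0.6, 0.3, -0.6]
finger_gap: 0.0384
grip_force: 0.0
```

```bash
python3 - <<'E'
from h import *
out=[]
for n,(x,y,w,h) in dict(side=(220,215,100,100),top=(195,185,80,80)).items():
    im,d=read_camera(n);W=cloud(n,d);out.append(cv2.resize(im[y:y+h,x:x+w],(400,400),interpolation=2))
    hsv=cv2.cvtColor(im,cv2.COLOR_BGR2HSV);H=hsv[...,0];S=hsv[...,1]
    E=ER.inv().apply((W-EO).reshape(-1,3)).reshape(W.shape)*1e3
    B=(abs(E[...,0])<70)&(abs(E[...,1])<25)&(E[...,2]>-5)&(E[...,2]<170)
    for nm,m in dict(green=B&(H>40)&(H<85)&(S>60),orange=B&(H>5)&(H<20)&(S>140)).items():
        P=E[m];print(n,nm,len(P),np.percentile(P,[2,50,98],axis=0).round(1).tolist() if len(P) else '')
        if nm=='green' and len(P)>30: print('slopes y~x,z',np.linalg.lstsq(np.c_[P[:,[0,2]],np.ones(len(P))],P[:,1],rcond=None)[0].round(3))
cv2.imwrite('pics/s4.png',np.hstack(out));s=get_state();print(s['clock'],s['wrist_force'],s['grip_force'],s['tcp_pos'])
E
```

```text
side green 715 [[-37.1, 0.4, 5.7], [5.7, 4.3, 50.0], [38.2, 8.5, 88.1]]
slopes y~x,z [-3.000e-03 -7.000e-03  4.709e+00]
side orange 234 [[-23.9, -2.2, 84.8], [-0.1, 6.1, 100.4], [24.4, 9.6, 110.7]]
top green 98 [[-36.5, 1.4, 12.3], [7.1, 3.1, 53.9], [38.6, 4.4, 93.5]]
slopes y~x,z [-1.000e-03 -4.000e-03  3.319e+00]
top orange 82 [[-22.2, -1.5, 64.8], [-10.4, 4.5, 100.3], [22.4, 6.9, 116.5]]
13.475 [0.07663646 0.0983277  0.50183571] 0.0 [0.55424698 0.12188245 0.24387699]
```

View pics/s4.png

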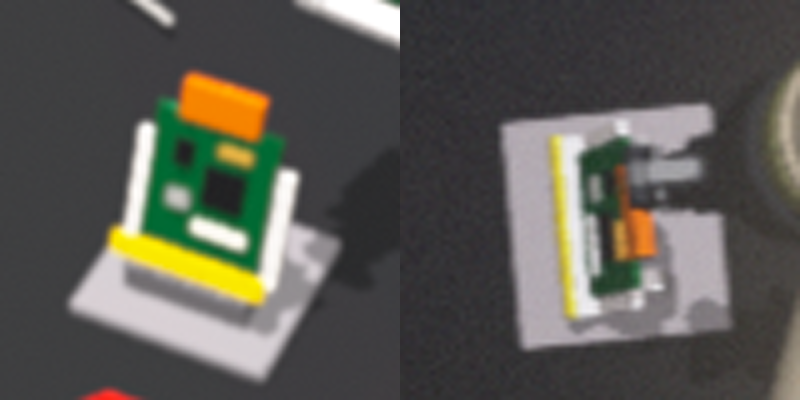

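The card is seated: it's centred, flat against the backrest (slopes under 0.01), with its face about 4 mm out and its component side facing out. The gripper is clear, so I'm handing in.

```bash
python3 -c "
from workcell import *
print(hand_in())"
```

```text
the job is handed in; nothing more can be done
None
```

The orange-gripped card is on the easel ledge, centred, flat against the backrest and component side out, with the gripper clear; I handed the job in at about 13.5 s, but the hand-in gave no verdict.

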